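# Release the eccentric, push the jig slide home on the petal, lock it

### The job

A white primed petal stands loose in the wooden holding jig, whose slide is locked by the eccentric with the lever and black knob. Push the lever round, away from the robot, as far as it goes so that the cam is at its low point; then push the slide forward by its rear block until its jaw has set the petal square and snug against the fixed stop at the far end; then push the lever back round, towards the robot, as far as it goes to lock the slide. It is all pushing: do not touch or lift the petal itself, do not try to force the slide while it is locked, and leave the other things on the bench where they stand.

Things in the scene. Friction and masses are not known exactly. Their poses are not given: they have to be found in the camera images.
- jig: Fixed wooden holding jig. Origin: on the bench under the slide's centre line; x forward along the slide's travel (away from the robot), y left, z up. Base board x -140..140, y -55..110 mm, top at z = 18. Fixed stop block at the far end: rear face at x = 110, 76 wide, top z = 46. Guide rails beside the slide: x -100..12, within |y| 40, top z = 44 mm.
- slide (a joint): Forward travel of the slide (m), along the jig's +x: 0 = fully back, 0.040 = petal closed against the fixed stop. Starts at 0.004 to 0.018. A wooden bar 50 mm wide, 140 mm long, top at z = 40 mm, push block at its rear end, jaw at its front end. Released, 2 to 3 N moves it and it stays where it is left; locked, it holds against more than 25 N.
- jaw (a point): Middle of the front face of the cross-piece at the front end of the slide, faced with cork, that meets the petal's foot: 60 mm wide, 13 mm thick, top 46 mm above the bench. This point is 32 mm above the bench, at jig x = 30 mm + slide travel, y = 0.
- push_face (a point): Point on the rear face of the slide's push block, the flat upright wooden face that looks back to the robot (jig's -x); at jig x = -110 mm + slide travel, y = 0, 58 mm above the bench. The block is 36 mm wide, 22 mm thick, top 76 mm above the bench; the face goes down to z = 18 mm.
- cam (a joint): Angle of the eccentric cam (rad), growing anticlockwise from above. 0 = low point, released, at a stop: lever points 25 degrees left of the jig's +x. 2.443 = locked, at the other stop: lever points 165 degrees from the jig's +x (back). Starts near 2.4; stays where left. Above 1.7 it presses a brake shoe on the slide; turning takes 3 N at the knob, up to 7 N near the locked end.
- pivot (a point): On the cam's upright pivot axis, 47 mm above the bench (jig x = -42, y = 57 mm). The cam is a dark wooden disc, 48 mm across, its centre 6 mm off the pivot, with a brass brake shoe between it and the slide. The steel lever on it is 15 mm wide, between 41 and 47 mm above the bench.
- knob (a point): Centre of the black upright round knob at the lever's end: 22 mm in diameter, 38 mm tall, from 47 to 85 mm above the bench, this point at 66 mm; its axis is 75 mm from the pivot's axis. It moves with the lever, which points from pivot to knob.
- blank: White primed wooden petal, 60 to 130 g, standing loose on the base board between jaw and fixed stop, a few mm and degrees out of true. Origin: centre of its foot's underside; z up, x forward. Foot 40 (x) x 60 x 28 mm, with a rounded upright paddle 12 mm thick, 44 mm wide, top 104 mm above the bench. Seated, its origin is at jig x = 90 mm. The robot must not touch it.
- tin: Bystander: closed paint tin with a blue band, 86 mm in diameter, 101 mm tall; origin at the centre of its underside.
- pot: Bystander: black plastic pot, 76 mm across the rim, 85 mm tall, with yellow paint and a brush handle that leans out of it to 154 mm above the bench, along the pot's own +x; origin at the centre of its underside.
- spare: Bystander: a second petal like the one in the jig, standing on the bench; origin at the centre of its foot's underside.
Not all that is in view belongs to the job. What is shaped like the blank but blue or purple is not meant.

How it is judged:
By the outcome, as a careful person would: the job done as asked, in the order asked, and still so for the second after the job is handed in, with the robot touching nothing.
It also fails if it takes over 69 s, if anything falls off the work surface, if the arm or the gripper's body presses on something with over 40 N, if the wrist force passes 120 N, or if a joint passes its speed limit or range.

### The arm

A 6-joint arm with a two-finger parallel gripper is mounted at the origin on the work surface. World frame = base frame: x ahead of the robot, y to its left, z up, the work surface at z = 0. Lengths are in mm, angles in rad, forces in N, time in s.
With the tool pointing down it reaches from about 350 to 775 mm from the base axis. Payload 7.3 kg.
Tool frame: the origin (TCP) lies on the centre line of the jaws, within the pads' length; the fingertips stand 11 mm ahead of it and the grasp point (between the pads) lies 8 mm behind it; z points along the fingers, y is the line along which they close (so a half turn about z gives the same grasp; the last joint's range is limited). The gripper opens to 92 mm and grips with 3 to 60 N. Pads are 19 mm wide; open, the fingers measure 130 mm over their backs; the gripper's body (75 mm by 190 mm) begins 47 mm behind the grasp point.
Start: joints at [-1.449, 0.342, 1.524, -0, 1.275, -0.146], TCP at [138.942, -506.299, 237.741] pointing down, gripper open.
Joint ranges: [-2.53, 2.53], [-0.77, 2.02], [0.04, 2.7], [-1, 4.14], [0.28, 2.66], [-3.11, 3.11]. Speed limits (rad/s): [2.57, 2.57, 3.14, 3.14, 3.14, 3.14].

### API

Orientations are given as [roll, pitch, yaw] about the fixed x, y, z axes, in that order (R = Rz(yaw) Ry(pitch) Rx(roll)).
In Python, from plant import bot gives the robot as it stands.
- The arm moves only by the tool step_arm, never from a script. Its argument "deltas" is a list of rows, each a list of 5 numbers: the opening, from 0 (shut) to 1 (fully open), then the shift along the tool's x, y, z each as a share of 0.5 m, from -1 to 1, then the turn about the tool's z as a share of pi/2 rad, from -1 to 1. In form: [[claw, x, y, z, turn], ...]. A call has 1 to 8 rows; each row shifts and turns the commanded pose from where the row before left it, along the tool's axes as they then stand; what a row does not reach is not made up. A row lasts 1/10 s, in which the tool goes at most 50 mm and 8.59 degrees, less where a joint would pass 70% of its speed; a pose out of reach is approached as far as the arm can. A call with a number of a shift or a turn outside -1 to 1 is refused whole. A call with a gripper value outside its range is refused whole. The fingers move at their own pace and stop on an object; the grip force is fixed at half the most. Time passes only in rows, so rows that do not move let the fingers close. It gives the time, the measured TCP pose, the force, the opening and the grip force at its end, in the units of the state.
- bot.get_obs(): the state, without advancing time (a new reading comes with each control period).
- bot.capture(name): name is "side" or "top"; returns (picture, depth): 480x640x3 uint8, red, green, blue; 480x640 float32, mm along the optical axis (not along the pixel's ray), 0 where there is no reading.
- bot.camera_params(name): a dict with "fov_y" (degrees; the focal length in pixels is half the picture's height over the tangent of half this angle, whatever the lens; pixels are square), "cx", "cy" (the principal point, pixels), "k1" (the pictures are not rectified: a ray, as slopes to the right and down, at radius r is drawn at 1 + k1 r^2 times it, then the intrinsics apply), "rvec" (rotation vector, rad) and "tvec" (3), from world to camera coordinates, as OpenCV has them. Camera axes: x right, y down, z forward; pixel columns grow to the right and rows downward; lengths in mm; the calibration is good to about 2 mm. A picture is of the moment at which its call begins. camera_params takes no time and is no camera call.
- bot.close_job(): hands the job in; it is judged then, once.
The state is a dict: "time": time; "joint_positions": joint angles; "dq": joint speeds; "tau": joint torques, N m; "tool_pos": TCP position; "tcp_rot": TCP orientation; "contact_force": force on the tool from outside, world axes, zero at the start; "moment": the same for the moment, N m; "grip_width": finger opening in mm; "finger_force": force on a finger pad.
Only numpy, scipy, OpenCV 4.12 (cv2) and the standard library are available. Lean on these libraries where they do the work, as an engineer would, in place of code of your own. Each camera call takes 0.05 s, during which the arm holds its last target. There are 200 camera calls.

## Working session

There is one attempt and no reset: what is moved stays moved. The work goes in short steps, Python scripts to look and compute and a tool call to move; the robot and the scene stay as the last step left them, time stands still between calls to the robot, and variables do not carry over. Pictures are saved under pics/ and viewed, at most 10 in all, crops included, and the job is handed in when it is done.

Besides the shell and the picture viewer there is one more tool, called by a JSON object that holds its "api" and its "payload", one argument or row to a line. step_arm: Moves the arm, as the interface text tells. Shift numbers are shares of 0.5 m and turn numbers shares of pi/2 rad, none past 1 either way. Its arguments: {"type":"object","properties":{"deltas":{"type":"array","items":{"type":"array","items":{"type":"number","minimum":-1,"maximum":1}}}},"required":["deltas"]}

```bash
mkdir -p pics; cat > h.py <<'E'
import numpy as np, cv2
from plant import bot
def K(n):
    p=bot.camera_params(n); f=240/np.tan(np.radians(p['fov_y'])/2)
    R=cv2.Rodrigues(np.array(p['rvec'],float))[0]; t=np.array(p['tvec'],float).ravel()
    return f,p['cx'],p['cy'],p['k1'],R,t
def ray(n,u,v):
    f,cx,cy,k1,R,t=K(n)
    xd,yd=(u-cx)/f,(v-cy)/f; s=1.0
    for _ in range(30): s=1+k1*((xd/s)**2+(yd/s)**2)
    d=np.array([xd/s,yd/s,1.0]); return -R.T@t, R.T@d
def onz(n,u,v,z):
    o,d=ray(n,u,v); return o+d*(z-o[2])/d[2]
def dep(n,u,v,D):
    o,d=ray(n,u,v); return o+d*D
def proj(n,P):
    f,cx,cy,k1,R,t=K(n); c=R@np.array(P,float)+t; x,y=c[0]/c[2],c[1]/c[2]; s=1+k1*(x*x+y*y)
    return np.array([cx+f*s*x,cy+f*s*y])
E
python3 - <<'E'
from h import *
for n in('top','side'):
    im,d=bot.capture(n); cv2.imwrite(f'pics/{n}0.png',im[...,::-1]); np.save(f'{n}0.npy',d)
    p=bot.camera_params(n); print(n,p,ray(n,320,240))
print(bot.get_obs())
E
```

```text
top {'fov_y': 53.6835509219331, 'cx': 323.2330940297566, 'cy': 232.33954845477504, 'k1': -0.10029189215174332, 'rvec': array([ 2.15741084, -2.1185081 ,  0.23730776]), 'tvec': array([  5.95628773, 653.58323715, 872.445094  ])} (array([479.02531241,  47.59324076, 978.07801365]), array([ 0.17074988, -0.02538782, -0.9851433 ]))
side {'fov_y': 54.135903603268964, 'cx': 322.41144209859345, 'cy': 245.33347323212158, 'k1': -0.04744083468549032, 'rvec': array([ 2.05136648, -0.07726348,  0.04006198]), 'tvec': array([-665.44620131,  117.54580753,  680.74341884])} (array([ 626.01319721, -595.62043655,  416.40249579]), array([ 0.05718181,  0.88962207, -0.45327492]))
{'time': 0.1, 'joint_positions': array([-1.44899249e+00,  3.42661754e-01,  1.52492449e+00, -2.74025322e-05,
        1.27538551e+00, -1.46008976e-01]), 'dq': array([ 4.43477183e-04, -1.06283434e-03, -3.55444016e-03,  1.32242737e-04,
       -4.96032203e-05,  1.59882534e-03]), 'tau': array([ 3.22597538e-03, -4.32004023e+01, -2.44695157e+01,  7.19255162e-02,
        5.24943159e-02, -4.91762910e-05]), 'tool_pos': array([ 138.89352487, -505.93473777,  237.10887851]), 'tcp_rot': array([-3.14022441e+00, -1.74720866e-04,  2.67820686e-01]), 'contact_force': array([-0.35442646,  0.10908834,  0.20079142]), 'moment': array([-0.04830967, -0.02796853, -0.02888708]), 'finger_force': 0.0, 'grip_width': 92.09739285013846}
```

View pics/top0.png

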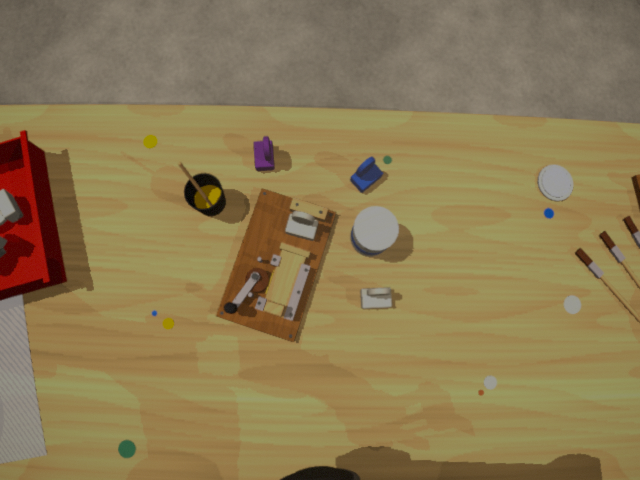

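View pics/side0.png

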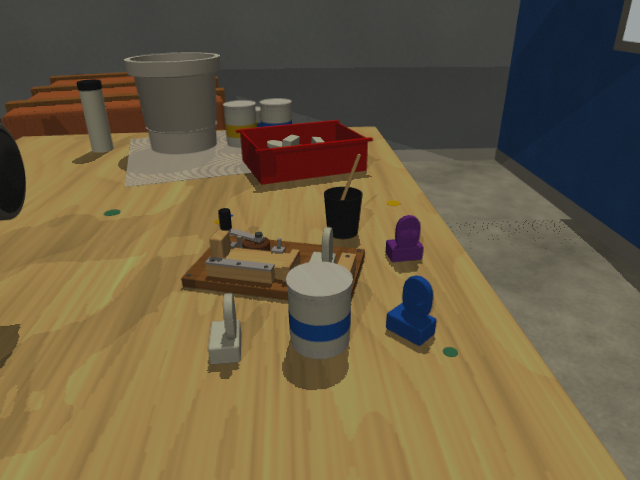

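The top view shows the jig board with corners near (263,190), (337,210), (297,340) and (219,318). The knob is at (230,308), and the lever runs up-right to the cam at about (258,280). Two white petals could be the one meant: (302,225), standing in the jig, and (376,298), standing on the bench. The one in the jig is the blank and the other is the spare. The blue and purple ones are decoys. Next I measure the jig and confirm in a crop.

```bash
cat > m.py <<'E'
from h import *
im=cv2.imread('pics/top0.png'); d=np.load('top0.npy')
c=im[180:350,200:410]; cv2.imwrite('pics/crop1.png',cv2.resize(c,None,fx=3.5,fy=3.5,interpolation=cv2.INTER_CUBIC))
# height map by depth
vv,uu=np.mgrid[180:350,200:345]
P=np.array([dep('top',u,v,d[v,u]) for u,v in zip(uu.ravel(),vv.ravel())])
# board: points with z in 12..30
m=(P[:,2]>10)&(d[180:350,200:345].ravel()>0)
mk=m.reshape(uu.shape).astype(np.uint8)
n,l,s,_=cv2.connectedComponentsWithStats(mk); i=1+np.argmax(s[1:,4]); sel=(l==i).ravel()
B=P[sel&(P[:,2]<25)]
print('board z',np.median(B[:,2]), 'n',len(B))
r=cv2.minAreaRect(B[:,:2].astype(np.float32)); print(r, cv2.boxPoints(r))
# floor z check
print('bench z',np.median([dep('top',u,v,d[v,u])[2] for u in range(150,220,5) for v in range(350,400,5)]))
# dark knob
hsv=cv2.cvtColor(im,cv2.COLOR_BGR2HSV)
for u,v in [(263,190),(337,210),(297,340),(219,318)]: print(onz('top',u,v,18))
k=(im.max(2)[295:320,215:245]<35).astype(np.uint8); n,l,s,ce=cv2.connectedComponentsWithStats(k); j=1+np.argmax(s[1:,4])
u,v=ce[j]+[215,295]; print('knob px',u,v,s[j],onz('top',u,v,85), d[int(v),int(u)],dep('top',u,v,d[int(v),int(u)]))
E
python3 m.py
```

```text
Traceback (most recent call last):
  File "m.py", line 6, in <module>
    P=np.array([dep('top',u,v,d[v,u]) for u,v in zip(uu.ravel(),vv.ravel())])
                ~~~^^^^^^^^^^^^^^^^^^
  File "h.py", line 15, in dep
    o,d=ray(n,u,v); return o+d*D
        ~~~^^^^^^^
  File "h.py", line 8, in ray
    f,cx,cy,k1,R,t=K(n)
                   ~^^^
  File "h.py", line 4, in K
    p=bot.camera_params(n); f=240/np.tan(np.radians(p['fov_y'])/2)
ValueError: time passes only in moves, steps and waits
```

View pics/crop1.png

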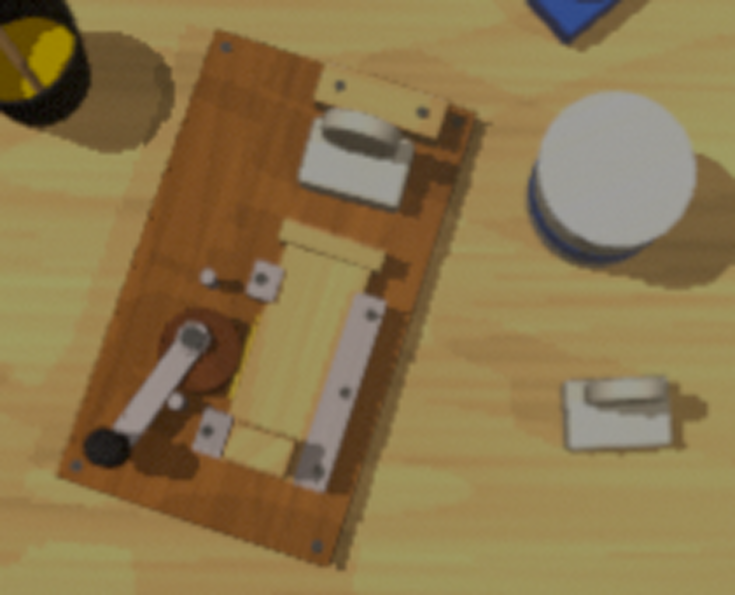

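The crop confirms it: the primed petal in the jig (crop 358,165) stands between jaw and fixed stop, and the spare stands on the bench at right. I'll cache the camera parameters, since they can't be called in a loop.

```bash
python3 - <<'E'
s=open('h.py').read()
s=s.replace("def K(n):","import functools\n@functools.lru_cache(None)\ndef K(n):")
open('h.py','w').write(s)
E
cat >> m.py <<'E'
c=np.array([[217,30],[478,115],[333,567],[58,475]])/3.5+[200,180]
W=np.array([onz('top',u,v,18)[:2] for u,v in c]); print(W.round(1))
J=np.array([[140,110],[140,-55],[-140,-55],[-140,110]],float)
a=W-W.mean(0); b=J-J.mean(0); H=b.T@a; th=np.arctan2(H[0,1]-H[1,0],H[0,0]+H[1,1])
R=np.array([[np.cos(th),-np.sin(th)],[np.sin(th),np.cos(th)]]); o=W.mean(0)-R@J.mean(0)
print('th',th,np.degrees(th),'o',o,'res',(W-(J@R.T+o)).round(1))
toj=lambda p:R.T@(np.array(p)[:2]-o)
q=lambda x,y,z:(toj(onz('top',x/3.5+200,y/3.5+180,z))).round(1)
print('knob',q(107,440,85),'jawtopfront',q(284,223,46),q(386,255,46),'push top rear',q(224,452,76),q(283,474,76),'stop rear',q(316,103,46),q(438,137,46),'foot',q(302,180,28),q(397,208,28),'pivot',q(193,336,55),'rail end',q(382,298,44), q(324,490,44))
E
python3 m.py
```

```text
board z 17.439446119450167 n 6596
((596.9888916015625, 110.09333801269531), (166.05091857910156, 279.57843017578125), 72.77762603759766) [[438.88516   72.179436]
 [705.9281   -10.598434]
 [755.09265  148.00723 ]
 [488.04968  230.78511 ]]
bench z -0.4936004728889998
[749.04405393 143.88377929  18.        ]
[709.57222076 -11.54157737  18.        ]
[443.16068812  65.26068647  18.        ]
[483.26801056 221.79741581  18.        ]
knob px 231.70491803278688 307.73770491803276 [12  8 10 10 61] [502.40574228 186.86619116  85.        ] 879.2325 [502.4695618  187.24635241  82.56224273]
[[752.1 146.1]
 [703.4 -10.7]
 [439.2  68.9]
 [487.7 226.9]]
th -0.2956922017116553 -16.941915193008864 o [587.58730844  81.47339321] res [[-1.5  0.2]
 [-2.   1.2]
 [ 1.6 -0.8]
 [ 2.  -0.6]]
knob [-109.3   79.3] jawtopfront [36.4 31.2] [ 36.9 -29.6] push top rear [-96.   18.9] [-97.2 -15. ] stop rear [108.4  36.2] [111.3 -36.7] foot [66.1 31.2] [ 67.6 -26.4] pivot [-40.9  57.9] rail end [ 13.2 -35. ] [-98.7 -37.6]
```

```bash
cat > g.py <<'E'
from h import *
th=np.radians(-17.05); R=np.array([[np.cos(th),-np.sin(th)],[np.sin(th),np.cos(th)]]); o=np.array([588.2,82.5])
toj=lambda p:R.T@(np.array(p)[:2]-o)
tow=lambda p:R@np.array(p,float)+o
def need(jx,jy,z,yaw_jig_deg):
    """remaining tool-axis move to jig xy, z, yaw relative to jig x; print in mm and shares"""
    b=bot.get_obs(); p=np.array(b['tool_pos']); yw=b['tcp_rot'][2]
    d=np.r_[tow([jx,jy]),z]-p; c,s=np.cos(yw),np.sin(yw)
    t=np.array([c*d[0]+s*d[1], s*d[0]-c*d[1], -d[2]])
    dy=(np.radians(yaw_jig_deg)+th-yw+np.pi)%(2*np.pi)-np.pi
    print('t',b['time'],'jig now',toj(p).round(1),p[2].round(1),'yawjig',np.degrees(yw-th).round(1),'F_jig',(R.T@b['contact_force'][:2]).round(1),'rot',b['tcp_rot'].round(3),'q6',b['joint_positions'][5])
    print('world d',d.round(1),'tool mm',t.round(1),'share',(t/500).round(4),'turn share',(-dy/(np.pi/2)).round(4))
E
python3 - <<'E'
from g import *
print('brush tip',toj(onz('top',182,165,154)),'pot',toj(onz('top',205,195,85)))
print('tin',toj(onz('top',376,230,101)))
for n,P in dict(knob=(-113.5,79.6,85),pivot=(-42,57,47),stopL=(110,38,46),stopR=(110,-38,46)).items():
    print(n,(proj('top',np.r_[tow(P[:2]),P[2]])-[200,180])*3.5)
need(-116.6,49.2,230,96)
E
```

```text
brush tip [101.50667419 237.48737166] pot [ 74.86191405 197.66654174]
tin [ 109.34822628 -137.31322364]
knob [101.60952248 445.6933026 ]
pivot [193.52927681 338.35371324]
stopL [312.55305066  98.44123496]
stopR [437.95647048 138.96984879]
t 0.1 jig now [-257.  -694.3] 237.1 yawjig 32.4 F_jig [-0.4  0. ] rot [-3.14  -0.     0.268] q6 -0.14600897590655157
world d [352.3 669.7  -7.1] tool mm [ 516.9 -552.6    7.1] share [ 1.0338 -1.1051  0.0142] turn share -0.7067
```

{"api": "step_arm", "payload": {
  "deltas": [
    [0,0.09,0.0,0,0],
    [0,0.09,0.0,0,0],
    [0,0.09,0,0,0],
    [0,0.09,0,0,0],
    [0,0.09,-0.04,0,0],
    [0,0.05,-0.08,0,0],
    [0,0.04,-0.09,0,0],
    [0,0.03,-0.09,0,0]
  ]
}}

```text
time: 0.9
tool_pos: [374.5, -284.0, 237.0]
tcp_rot: [-3.141, 0.0, 0.268]
contact_force: [0.3, 0.2, 0.9]
grip_width: 32.3
finger_force: 0.0
```

```bash
python3 -c "
from g import *
need(-111.6,49.7,180,96)"
```

```text
t 0.9 jig now [ -96.9 -413.1] 237.0 yawjig 32.4 F_jig [0.2 0.3] rot [-3.141  0.     0.268] q6 0.48987068458162725
world d [121.6 446.8 -57. ] tool mm [ 235.8 -398.5   57. ] share [ 0.4715 -0.797   0.1141] turn share -0.7063
```

{"api": "step_arm", "payload": {
  "deltas": [
    [0,0.046,-0.08,0,0],
    [0,0.046,-0.08,0,0],
    [0,0.046,-0.08,0,0],
    [0,0.046,-0.08,0,0],
    [0,0.046,-0.08,0,0],
    [0,0.046,-0.08,0,0],
    [0,0.046,-0.08,0,0],
    [0,0.046,-0.08,0,0]
  ]
}}

```text
time: 1.7
tool_pos: [466.8, 73.0, 237.5]
tcp_rot: [3.141, 0.0, 0.268]
contact_force: [2.0, -0.6, 0.1]
grip_width: 0.5
finger_force: 0.0
```

{"api": "step_arm", "payload": {
  "deltas": [
    [0,0.052,-0.078,0,0],
    [0,0.052,-0.078,0,0],
    [0,0,0,0.03,-0.09],
    [0,0,0,0.03,-0.09],
    [0,0,0,0.03,-0.09],
    [0,0,0,0.02,-0.09],
    [0,0,0,0,-0.09],
    [0,0,0,0,-0.09]
  ]
}}

```text
time: 2.5
tool_pos: [495.9, 160.0, 181.8]
tcp_rot: [-3.14, 0.001, 1.122]
contact_force: [-0.2, 0.5, 0.4]
grip_width: 0.4
finger_force: 0.0
```

{"api": "step_arm", "payload": {
  "deltas": [
    [0,0,0,0,-0.09],
    [0,0,0,0,-0.075],
    [0,0,0,0,0]
  ]
}}

```text
time: 2.8
tool_pos: [496.1, 160.0, 182.3]
tcp_rot: [-3.141, 0.0, 1.376]
contact_force: [0.1, -0.4, -0.9]
grip_width: 0.3
finger_force: 0.0
```

```bash
python3 -c "
from g import *
need(-111.6,49.7,75,96)"
```

```text
t 2.8 jig now [-110.8   47.1] 182.3 yawjig 95.9 F_jig [ 0.2 -0.4] rot [-3.141  0.     1.376] q6 0.3595475111753232
world d [  -0.     2.7 -107.3] tool mm [  2.7  -0.5 107.3] share [ 0.0054 -0.0011  0.2146] turn share -0.0011
```

{"api": "step_arm", "payload": {
  "deltas": [
    [0,0,0,0.07,0],
    [0,0,0,0.07,0],
    [0,0,0,0.05,0],
    [0,0,0,0.025,0],
    [0,0,0,0,0]
  ]
}}

```text
time: 3.3
tool_pos: [495.4, 159.8, 73.8]
tcp_rot: [-3.138, 0.001, 1.373]
contact_force: [-0.2, -0.5, 0.4]
grip_width: 0.4
finger_force: 0.0
```

```bash
python3 - <<'E'
from g import *
need(-111.6,49.7,75,96)
im,_=bot.capture('side'); cv2.imwrite('pics/s1.png',cv2.resize(im[150:310,150:390,::-1],None,fx=3,fy=3))
E
```

```text
t 3.3 jig now [-111.4   46.7] 73.8 yawjig 95.7 F_jig [-0.  -0.5] rot [-3.138e+00  1.000e-03  1.373e+00] q6 0.36238735973084096
world d [0.6 2.9 1.2] tool mm [ 3.   0.1 -1.2] share [ 0.006   0.0001 -0.0025] turn share -0.003
```

View pics/s1.png

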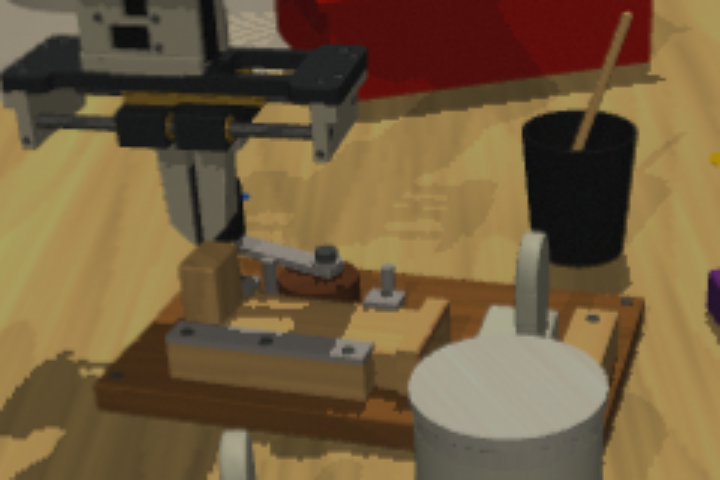

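The closed fingers (crop 205,195) stand just on the near side of the knob (240,220), and the gripper body is well above everything. I start the sweep.

{"api": "step_arm", "payload": {
  "deltas": [
    [0,0.0146,0.0008,0,0.0667],
    [0,0.0146,0.0008,0,0.0667],
    [0,0.0146,0.0008,0,0.0667],
    [0,0.0146,0.0008,0,0.0667]
  ]
}}

```text
time: 3.75
tool_pos: [507.1, 186.0, 76.7]
tcp_rot: [-3.141, 0.002, 0.951]
contact_force: [-6.0, -3.4, 3.5]
grip_width: 0.2
finger_force: 3.5
```

```bash
cat > c.py <<'E'
from g import *
import sys
r=70
def circ(turn=0):
    p=toj(bot.get_obs()['tool_pos'])-[-42,57]
    print('r',np.hypot(*p).round(1),'psi',np.degrees(np.arctan2(p[1],p[0]))%360)
circ(); need(*map(float,sys.argv[1:5]))
E
python3 c.py -111.6 49.7 75 72
```

```text
r 68.4 psi 164.58359105748144
t 3.75 jig now [-107.9   75.2] 76.7 yawjig 71.5 F_jig [-4.7 -5. ] rot [-3.141e+00  2.000e-03  9.510e-01] q6 0.8310659120620311
world d [-11.  -23.3  -1.7] tool mm [-25.3   4.6   1.7] share [-0.0507  0.0091  0.0034] turn share -0.005
```

Force is about 7 N and the knob is moving, so I continue.

{"api": "step_arm", "payload": {
  "deltas": [
    [0,0.0146,0.0008,0,0.0667],
    [0,0.0146,0.0008,0,0.0667],
    [0,0.0146,0.0008,0,0.0667],
    [0,0.0146,0.0008,0,0.0667],
    [0,0.0146,0.0008,0,0.0667],
    [0,0.0146,0.0008,0,0.0667]
  ]
}}

```text
time: 4.35
tool_pos: [542.2, 213.1, 76.6]
tcp_rot: [-3.141, 0.0, 0.323]
contact_force: [-3.4, 1.0, -0.0]
grip_width: 0.8
finger_force: 1.5
```

{"api": "step_arm", "payload": {
  "deltas": [
    [0,0.0146,0.0008,0,0.0667],
    [0,0.0146,0.0008,0,0.0667],
    [0,0.0146,0.0008,0,0.0667],
    [0,0.0146,0.0008,0,0.0667],
    [0,0.0146,0.0008,0,0.0667]
  ]
}}

```text
time: 4.85
tool_pos: [578.6, 215.4, 76.7]
tcp_rot: [-3.141, -0.0, -0.201]
contact_force: [-2.5, 1.0, -1.0]
grip_width: 0.2
finger_force: 1.6
```

```bash
python3 c.py 0 120 75 0
```

```text
r 67.6 psi 95.21198561432752
t 4.85 jig now [-48.1 124.3] 76.7 yawjig 5.5 F_jig [-2.6  0.2] rot [-3.141 -0.    -0.201] q6 2.003686460014206
world d [ 44.8 -18.2  -1.7] tool mm [47.5  8.9  1.7] share [0.095  0.0178 0.0034] turn share 0.0613
```

{"api": "step_arm", "payload": {
  "deltas": [
    [0,0.0146,0.0004,0,0.0667],
    [0,0.0146,0.0004,0,0.0667],
    [0,0.0146,0.0006,0,0.0667],
    [0,0.0146,0.0006,0,0.0667],
    [0,0.0146,0.0006,0,0.0667],
    [0,0.0146,0.0008,0,0.0667],
    [0,0.0146,0.0008,0,0.0667],
    [0,0.0073,0,0,0.0333]
  ]
}}

```text
time: 5.65
tool_pos: [623.0, 185.7, 76.6]
tcp_rot: [3.141, 0.001, -0.987]
contact_force: [-3.7, 1.6, -0.3]
grip_width: 0.2
finger_force: 1.8
```

```bash
python3 c.py 12 103 75 -49
```

```text
r 68.6 psi 49.0305847161165
t 5.65 jig now [  3.  108.8] 76.6 yawjig -39.5 F_jig [-4.   0.4] rot [ 3.141e+00  1.000e-03 -9.870e-01] q6 2.729065037665733
world d [ 6.9 -8.2 -1.6] tool mm [10.6 -1.2  1.6] share [ 0.0213 -0.0025  0.0031] turn share 0.1055
```

{"api": "step_arm", "payload": {
  "deltas": [
    [0,0.007,0,0,0.03],
    [0,0.005,0,0,0.02],
    [0,0.004,0,0,0.01],
    [0,0.003,0,0,0],
    [0,0,0,0,0]
  ]
}}

```text
time: 6.15
tool_pos: [627.1, 179.6, 76.3]
tcp_rot: [-3.142, 0.003, -1.076]
contact_force: [-8.3, 6.9, 3.6]
grip_width: 0.4
finger_force: 5.2
```

```bash
python3 c.py 12 103 75 -49
```

```text
r 69.4 psi 42.94078389636507
t 6.15 jig now [  8.8 104.2] 76.3 yawjig -44.6 F_jig [-10.    4.2] rot [-3.142e+00  3.000e-03 -1.076e+00] q6 2.805372592809229
world d [ 2.7 -2.1 -1.3] tool mm [ 3.2 -1.4  1.3] share [ 0.0063 -0.0028  0.0025] turn share 0.0488
```

{"api": "step_arm", "payload": {
  "deltas": [
    [0,0.004,0,0,0],
    [0,0.003,0,0,0],
    [0,0,0,0,0]
  ]
}}

```text
time: 6.45
tool_pos: [627.3, 179.2, 76.2]
tcp_rot: [3.141, 0.007, -1.075]
contact_force: [-12.0, 17.2, 5.3]
grip_width: 0.5
finger_force: 10.3
```

```bash
python3 - <<'E'
from g import *
need(12,103,75,-49)
im,_=bot.capture('top'); cv2.imwrite('pics/t1.png',cv2.resize(im[160:350,190:420,::-1],None,fx=3,fy=3))
E
```

```text
t 6.45 jig now [  9.1 104. ] 76.2 yawjig -44.6 F_jig [-16.5  13. ] rot [ 3.141  0.007 -1.075] q6 2.800169659662117
world d [ 2.5 -1.8 -1.2] tool mm [ 2.8 -1.4  1.2] share [ 0.0055 -0.0028  0.0025] turn share 0.0493
```

View pics/t1.png

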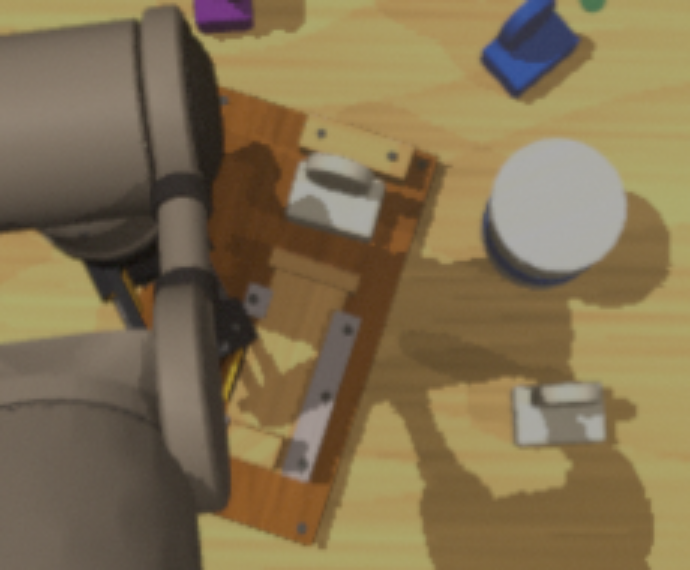

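The arm covers the lever in the top view, but 21 N with no further motion shows the stop is reached. Petal, tin and spare are unmoved. I back off and lift.

{"api": "step_arm", "payload": {
  "deltas": [
    [0,-0.02,0,0,0],
    [0,-0.03,0,0,0],
    [0,0,0,-0.06,0],
    [0,0,0,-0.07,0],
    [0,0,0,-0.07,-0.05],
    [0,0,0,0,-0.09],
    [0,0,0,0,-0.09],
    [0,0,0,0,-0.09]
  ]
}}

```text
time: 7.3
tool_pos: [618.5, 196.6, 176.2]
tcp_rot: [-3.14, -0.002, -0.568]
contact_force: [0.9, -0.9, 0.3]
grip_width: -0.1
finger_force: 0.0
```

{"api": "step_arm", "payload": {
  "deltas": [
    [0,0,0,0,-0.09],
    [0,0,0,0,-0.085],
    [0,0,0,0,0]
  ]
}}

```text
time: 7.6
tool_pos: [618.4, 196.6, 175.8]
tcp_rot: [-3.141, -0.002, -0.298]
contact_force: [0.2, -0.1, -0.2]
grip_width: 0.3
finger_force: 0.0
```

```bash
python3 c.py -135 0 120 0
```

```text
r 71.5 psi 58.45969294913893
t 7.6 jig now [ -4.6 118. ] 175.8 yawjig -0.0 F_jig [ 0.2 -0.1] rot [-3.141e+00 -2.000e-03 -2.980e-01] q6 2.0588406085902187
world d [-159.3  -74.5  -55.8] tool mm [-130.4  118.    55.8] share [-0.2608  0.236   0.1115] turn share -0.0001
```

{"api": "step_arm", "payload": {
  "deltas": [
    [0,-0.065,0.059,0,0],
    [0,-0.065,0.059,0,0],
    [0,-0.065,0.059,0,0],
    [0,-0.066,0.059,0,0],
    [0,0,0,0.09,0],
    [0,0,0,0.09,0],
    [0,0,0,0.055,0],
    [0,0,0,0,0]
  ]
}}

```text
time: 8.4
tool_pos: [456.5, 121.8, 55.2]
tcp_rot: [3.139, 0.005, -0.302]
contact_force: [-0.2, -0.8, -0.5]
grip_width: 0.6
finger_force: 0.0
```

```bash
python3 - <<'E'
from g import *
need(-110,0,56,0)
im,_=bot.capture('side'); cv2.imwrite('pics/s2.png',cv2.resize(im[150:310,150:390,::-1],None,fx=3,fy=3))
E
```

```text
t 8.4 jig now [-137.4   -1. ] 55.2 yawjig -0.3 F_jig [ 0.  -0.8] rot [ 3.139  0.005 -0.302] q6 1.9719053200497108
world d [26.5 -7.   0.8] tool mm [27.4 -1.2 -0.8] share [ 0.0549 -0.0023 -0.0016] turn share -0.003
```

View pics/s2.png

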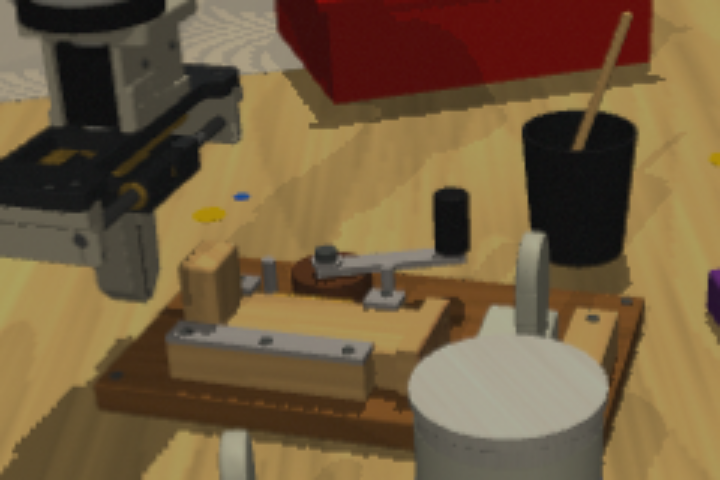

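The lever now rests against the front stop pin (crop 388,285), with the knob at (452,220). The fingers are behind the push block, so I push the slide.

{"api": "step_arm", "payload": {
  "deltas": [
    [0,0.02,0,0,0],
    [0,0.02,0,0,0],
    [0,0.01,0,0,0],
    [0,0.008,0,0,0],
    [0,0.008,0,0,0],
    [0,0.008,0,0,0],
    [0,0.008,0,0,0]
  ]
}}

```text
time: 9.15
tool_pos: [497.8, 110.0, 57.7]
tcp_rot: [3.141, 0.0, -0.299]
contact_force: [-2.3, 1.0, 1.7]
grip_width: 0.5
finger_force: 1.2
```

```bash
python3 c.py -80 0 56 0
```

```text
r 77.6 psi 227.50482489613034
t 9.15 jig now [-94.5  -0.3] 57.7 yawjig -0.1 F_jig [-2.5  0.3] rot [ 3.141  0.    -0.299] q6 1.936587820223998
world d [13.9 -4.  -1.7] tool mm [14.5 -0.3  1.7] share [ 0.0289 -0.0005  0.0034] turn share -0.0007
```

Moving at 2.5 N. I go on gently for the last 14 mm.

{"api": "step_arm", "payload": {
  "deltas": [
    [0,0.006,0,0,0],
    [0,0.005,0,0,0],
    [0,0.004,0,0,0],
    [0,0.004,0,0,0],
    [0,0.003,0,0,0],
    [0,0.002,0,0,0],
    [0,0,0,0,0]
  ]
}}

```text
time: 9.85
tool_pos: [509.4, 106.4, 57.7]
tcp_rot: [3.142, -0.0, -0.299]
contact_force: [-1.1, 0.6, 0.6]
grip_width: -0.0
finger_force: 0.9
```

```bash
python3 c.py -80 0 56 0
```

```text
r 70.0 psi 234.81476847940132
t 9.85 jig now [-82.4  -0.2] 57.7 yawjig -0.1 F_jig [-1.3  0.2] rot [ 3.142 -0.    -0.299] q6 1.9284432999289807
world d [ 2.3 -0.5 -1.7] tool mm [ 2.4 -0.2  1.7] share [ 0.0047 -0.0005  0.0033] turn share -0.0008
```

{"api": "step_arm", "payload": {
  "deltas": [
    [0,0.002,0,0,0],
    [0,0.002,0,0,0],
    [0,0.002,0,0,0],
    [0,0.002,0,0,0],
    [0,0,0,0,0]
  ]
}}

```text
time: 10.35
tool_pos: [510.6, 106.0, 57.6]
tcp_rot: [3.141, 0.005, -0.299]
contact_force: [-10.6, 4.8, 9.1]
grip_width: 0.2
finger_force: 5.7
```

```bash
python3 c.py -80 0 56 0
```

```text
r 69.3 psi 235.72544611553275
t 10.35 jig now [-81.   -0.3] 57.6 yawjig -0.1 F_jig [-11.5   1.5] rot [ 3.141  0.005 -0.299] q6 1.9256049381178597
world d [ 1.1 -0.  -1.6] tool mm [ 1.  -0.3  1.6] share [ 0.0021 -0.0006  0.0032] turn share -0.0006
```

{"api": "step_arm", "payload": {
  "deltas": [
    [0,0.002,0,0,0],
    [0,0.002,0,0,0],
    [0,0,0,0,0]
  ]
}}

```text
time: 10.65
tool_pos: [510.6, 106.0, 57.6]
tcp_rot: [3.14, 0.009, -0.298]
contact_force: [-16.7, 6.3, 13.8]
grip_width: 0.2
finger_force: 9.2
```

```bash
python3 - <<'E'
from g import *
need(-80,0,56,0)
im,_=bot.capture('top'); cv2.imwrite('pics/t2.png',cv2.resize(im[180:350,210:350,::-1],None,fx=3.5,fy=3.5,interpolation=cv2.INTER_CUBIC))
E
```

```text
t 10.65 jig now [-81.1  -0.3] 57.6 yawjig -0.0 F_jig [-17.8   1.1] rot [ 3.14   0.009 -0.298] q6 1.9242501791663336
world d [ 1.1 -0.  -1.6] tool mm [ 1.1 -0.3  1.6] share [ 0.0022 -0.0006  0.0032] turn share -0.0006
```

View pics/t2.png

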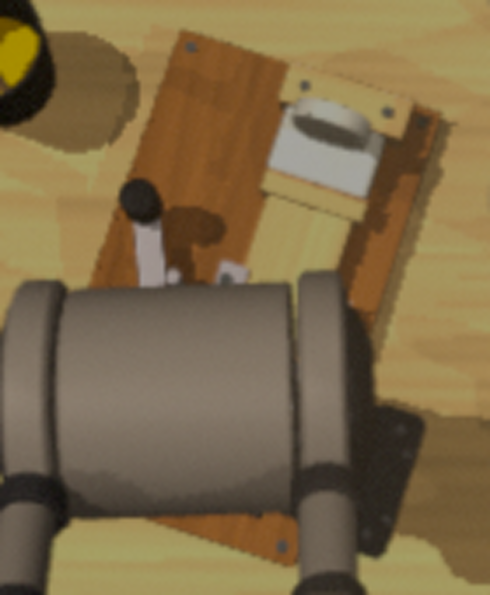

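The slide is fully forward: jaw, petal foot and fixed stop are flush and square (crop 320,150), and the force has risen to 18 N with no more motion. The lever is still at its released stop, knob at crop (140,200). I back off, lift, and go round to the right of the knob.

{"api": "step_arm", "payload": {
  "deltas": [
    [0,-0.02,0,0,0],
    [0,-0.04,0,0,0],
    [0,0,0,-0.07,0],
    [0,0,0,-0.09,0],
    [0,0,0,-0.08,-0.05],
    [0,0,0,0,-0.09],
    [0,0,0,0,-0.09],
    [0,0,0,0,-0.09]
  ]
}}

```text
time: 11.5
tool_pos: [487.0, 113.3, 178.3]
tcp_rot: [3.141, -0.003, 0.209]
contact_force: [0.5, 0.5, -0.4]
grip_width: 0.4
finger_force: 0.0
```

{"api": "step_arm", "payload": {
  "deltas": [
    [0,0,0,0,-0.09],
    [0,0,0,0,-0.09],
    [0,0,0,0,-0.09],
    [0,0,0,0,-0.09],
    [0,0,0,0,-0.09],
    [0,0,0,0,-0.09],
    [0,0,0,0,-0.09],
    [0,0,0,0,-0.083]
  ]
}}

```text
time: 12.3
tool_pos: [486.9, 113.3, 177.8]
tcp_rot: [3.14, -0.0, 1.329]
contact_force: [0.3, -0.1, -0.1]
grip_width: 0.3
finger_force: 0.0
```

```bash
python3 c.py 27.9 59 75 93
```

```text
r 85.7 psi 221.8556260808612
t 12.3 jig now [-105.9   -0.2] 177.8 yawjig 93.2 F_jig [0.3 0. ] rot [ 3.14  -0.     1.329] q6 0.3173029042625746
world d [ 145.2   17.4 -102.8] tool mm [ 51.6 136.9 102.8] share [0.1032 0.2737 0.2055] turn share 0.0024
```

{"api": "step_arm", "payload": {
  "deltas": [
    [0,0.026,0.069,0,0],
    [0,0.026,0.069,0,0],
    [0,0.026,0.069,0,0],
    [0,0.025,0.067,0,0],
    [0,0,0,0.08,0],
    [0,0,0,0.08,0],
    [0,0,0,0.043,0],
    [0,0,0,0,0]
  ]
}}

```text
time: 13.1
tool_pos: [629.8, 129.5, 72.2]
tcp_rot: [-3.136, 0.003, 1.324]
contact_force: [1.2, 0.2, 1.1]
grip_width: 0.5
finger_force: 0.0
```

```bash
python3 c.py 27.9 60 75 93
```

```text
r 68.0 psi 0.11899952078911517
t 13.1 jig now [26.  57.1] 72.2 yawjig 92.9 F_jig [1.1 0.6] rot [-3.136e+00  3.000e-03  1.324e+00] q6 0.3313237460051929
world d [2.6 2.2 2.8] tool mm [ 2.8  2.  -2.8] share [ 0.0055  0.0041 -0.0056] turn share -0.0012
```

{"api": "step_arm", "payload": {
  "deltas": [
    [0,0.0146,-0.0004,0,-0.06],
    [0,0.0146,-0.0004,0,-0.0667],
    [0,0.0146,-0.0008,0,-0.0667],
    [0,0.0146,-0.0008,0,-0.0667],
    [0,0.0146,-0.0008,0,-0.0667],
    [0,0.0146,-0.0008,0,-0.0667]
  ]
}}

```text
time: 13.7
tool_pos: [631.8, 172.6, 78.5]
tcp_rot: [3.136, 0.003, 1.946]
contact_force: [2.3, -2.0, -1.9]
grip_width: 0.1
finger_force: 1.5
```

```bash
python3 c.py 10 105 75 126
```

```text
r 71.0 psi 36.24403997377895
t 13.7 jig now [15.3 99. ] 78.5 yawjig 128.5 F_jig [ 2.8 -1.2] rot [3.136e+00 3.000e-03 1.946e+00] q6 -0.2238248308018598
world d [-3.3  7.3 -3.5] tool mm [ 8.  -0.3  3.5] share [ 0.016  -0.0007  0.0069] turn share 0.0282
```

{"api": "step_arm", "payload": {
  "deltas": [
    [0,0.0146,-0.0008,0.002,-0.0667],
    [0,0.0146,-0.0008,0.002,-0.0667],
    [0,0.0146,-0.0008,0.002,-0.0667],
    [0,0.0146,-0.0008,0,-0.0667],
    [0,0.0146,-0.0008,0,-0.0667],
    [0,0.0146,-0.0008,0,-0.0667],
    [0,0.0146,-0.0008,0,-0.0667],
    [0,0.0146,-0.0008,0,-0.0667]
  ]
}}

```text
time: 14.5
tool_pos: [591.8, 213.6, 76.1]
tcp_rot: [3.137, 0.007, 2.784]
contact_force: [2.7, 1.2, 0.6]
grip_width: 0.4
finger_force: 1.5
```

```bash
python3 c.py -42 127 75 180
```

```text
r 69.7 psi 84.22039263197632
t 14.5 jig now [-35.  126.4] 76.1 yawjig 176.6 F_jig [2.3 1.9] rot [3.137 0.007 2.784] q6 -0.9885270322345391
world d [-6.5  2.7 -1.1] tool mm [7.  0.2 1.1] share [0.0141 0.0005 0.0022] turn share -0.0381
```

{"api": "step_arm", "payload": {
  "deltas": [
    [0,0.0146,-0.0008,0,-0.0667],
    [0,0.0146,-0.0008,0,-0.0667],
    [0,0.0146,-0.0008,0,-0.0667],
    [0,0.0146,-0.0008,0,-0.0667],
    [0,0.0146,-0.0008,0,-0.0667],
    [0,0.0146,-0.0008,0,-0.0667],
    [0,0.0146,-0.0008,0,-0.0667],
    [0,0.0146,-0.0008,0,-0.0667]
  ]
}}

```text
time: 15.3
tool_pos: [536.2, 211.7, 76.2]
tcp_rot: [-3.141, 0.012, -2.661]
contact_force: [7.2, 8.6, -3.1]
grip_width: 0.3
finger_force: 5.0
```

```bash
python3 c.py -102 93 75 239
```

```text
r 68.6 psi 131.67806665125292
t 15.3 jig now [-87.6 108.2] 76.2 yawjig -135.4 F_jig [ 4.4 10.4] rot [-3.141  0.012 -2.661] q6 -1.8105302527210323
world d [-18.2 -10.4  -1.2] tool mm [20.9 -0.8  1.2] share [ 0.0419 -0.0015  0.0024] turn share -0.1603
```

{"api": "step_arm", "payload": {
  "deltas": [
    [0,0.01,-0.0005,0,-0.045],
    [0,0.01,-0.0005,0,-0.045],
    [0,0.01,-0.0005,0,-0.04],
    [0,0.006,0,0,-0.03],
    [0,0,0,0,0]
  ]
}}

```text
time: 15.8
tool_pos: [521.5, 201.7, 76.2]
tcp_rot: [-3.138, 0.011, -2.413]
contact_force: [4.8, 10.2, -1.8]
grip_width: 0.7
finger_force: 5.3
```

```bash
python3 c.py -102 93 75 239
```

```text
r 68.0 psi 146.6122343924637
t 15.8 jig now [-98.7  94.4] 76.2 yawjig -121.2 F_jig [ 1.6 11.1] rot [-3.138  0.011 -2.413] q6 -2.07076237324277
world d [-3.5 -0.4 -1.2] tool mm [2.9 2.1 1.2] share [0.0058 0.0041 0.0024] turn share -0.0023
```

{"api": "step_arm", "payload": {
  "deltas": [
    [0,0.004,0,0,0],
    [0,0.004,0,0,0],
    [0,0.003,0,0,0],
    [0,0,0,0,0]
  ]
}}

```text
time: 16.2
tool_pos: [521.2, 201.2, 76.6]
tcp_rot: [-3.137, 0.022, -2.416]
contact_force: [16.5, 24.7, -12.8]
grip_width: 0.2
finger_force: 14.2
```

```bash
python3 c.py -102 93 75 239
```

```text
r 67.7 psi 147.108047993125
t 16.2 jig now [-98.9  93.8] 76.6 yawjig -121.3 F_jig [ 8.6 28.4] rot [-3.137  0.022 -2.416] q6 -2.073967799762782
world d [-3.2  0.2 -1.6] tool mm [2.3 2.3 1.6] share [0.0046 0.0045 0.0033] turn share -0.0039
```

The force has risen to 30 N with no motion. The 17.9° offset matches the released stop, so the lever is at the locked stop. I back off, lift clear and check.

{"api": "step_arm", "payload": {
  "deltas": [
    [0,-0.025,0,0,0],
    [0,-0.035,0,0,0],
    [0,0,0,-0.07,0],
    [0,0,0,-0.09,0],
    [0,0,0,-0.09,0],
    [0,-0.09,0,0,0],
    [0,0,-0.09,0,0],
    [0,0,0,0,0]
  ]
}}

```text
time: 17.0
tool_pos: [603.2, 209.3, 200.3]
tcp_rot: [-3.137, 0.004, -2.416]
contact_force: [-0.3, 0.6, -0.0]
grip_width: 0.3
finger_force: 0.0
```

```bash
python3 c.py -300 -150 200 239
```

```text
r 71.2 psi 74.42689013500961
t 17.0 jig now [-22.9 125.6] 200.3 yawjig -121.4 F_jig [-0.4  0.5] rot [-3.137  0.004 -2.416] q6 -2.0810099861742635
world d [-3.458e+02 -1.822e+02 -3.000e-01] tool mm [3.796e+02 9.320e+01 3.000e-01] share [7.591e-01 1.865e-01 6.000e-04] turn share -0.0039
```

{"api": "step_arm", "payload": {
  "deltas": [
    [0,0.083,-0.029,-0.02,0],
    [0,0.083,-0.029,-0.02,0],
    [0,0.083,-0.029,0,0],
    [0,0.083,-0.029,0,0],
    [0,0.083,-0.029,0,0],
    [0,0.083,-0.029,0,0],
    [0,0.083,-0.029,0,0],
    [0,0.083,-0.029,0,0]
  ]
}}

```text
time: 17.8
tool_pos: [428.1, -97.3, 219.8]
tcp_rot: [-3.138, 0.001, -2.414]
contact_force: [1.0, -1.5, 0.5]
grip_width: 0.3
finger_force: 0.0
```

```bash
python3 - <<'E'
from g import *
im,_=bot.capture('top'); cv2.imwrite('pics/t3.png',cv2.resize(im[130:350,180:420,::-1],None,fx=2.7,fy=2.7,interpolation=cv2.INTER_CUBIC))
E
```

```text
(no output)
```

View pics/t3.png

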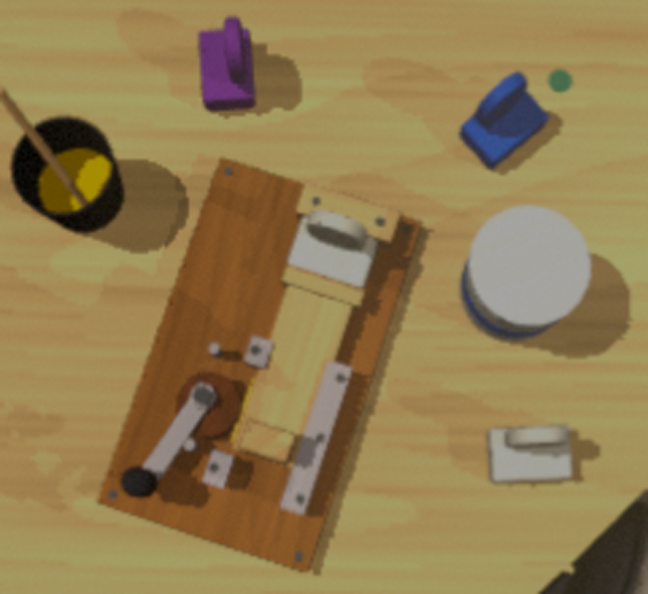

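The lever is back at the locked stop (knob at 140,480). The petal sits square between jaw and stop (335,245), and the pot, tin and spare are where they were. I hand the job in.

```bash
python3 -c "
from plant import bot
print(bot.close_job())"
```

```text
the job is handed in; nothing more can be done
None
```

I pushed the lever to its released stop, pushed the slide forward until the petal sat square and snug against the fixed stop, pushed the lever back to its locked stop, and handed the job in at about 18 s with nothing else on the bench disturbed.

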